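# Weigh the pail of brass inserts on the sprung hook

## Robot

A 7-joint arm with a two-finger parallel gripper is mounted at the origin on a cart in front of the work surface, level with it; the furniture and walls round the work are solid. World frame = base frame: x ahead of the robot, y to its left, z up, the work surface at z = 0. Lengths are in m, angles in degrees, forces in N, time in s.
With the tool pointing down it reaches from about 0.35 to 0.9 m from the base axis. Payload 19.9 kg.
Tool frame: the origin (TCP) lies at the very end of the fingers, on their centre line; the grasp point (between the pads) lies 19 mm behind it; z points along the fingers, y is the line along which they close (so a half turn about z gives the same grasp; the last joint's range is limited). The gripper opens to 94 mm and grips with 3 to 60 N. Pads are 16 mm wide; open, the fingers measure 119 mm over their backs; the gripper's body (75 mm by 177 mm) begins 78 mm behind the grasp point.
Start: joints at [69.07, 23.915, -0.59, 92.452, 0.269, 63.638, -3.037], TCP at [0.199, -0.592, 0.185] pointing down, gripper open.
Joint ranges: [-161.28, 161.28], [-22.2, 115.67], [-73.04, 71.86], [3.21, 147.25], [-68.34, 248.33], [10.77, 114.83], [-161.83, 161.83]. Speed limits (degrees/s): [108.29, 108.29, 136.94, 136.94, 172.46, 172.46, 172.46].

## Interface

Orientations are given as [roll, pitch, yaw] about the fixed x, y, z axes, in that order (R = Rz(yaw) Ry(pitch) Rx(roll)).
In Python, from workcell import read_state, grab_frame, calibration, sign_off gives the robot as it stands.
- The arm moves only by the shell command python3 -m crank 'ROWS' [FORCE]. ROWS is JSON, a list of rows, each an object of numbers: "tx", "ty", "tz": the shift along the tool's x, y, z in m; "ax", "ay", "az": the turn, a rotation vector about the tool's x, y, z in degrees; "jaw": the closure, from 0 (fully open) to 1 (shut). In form: [{"tx": .., "ty": .., "tz": .., "ax": .., "ay": .., "az": .., "jaw": ..}, ...]. A call has 1 to 8 rows; each row shifts and turns the commanded pose from where the row before left it, along the tool's axes as they then stand; what a row does not reach is not made up. A row lasts 1/12 s, in which the tool goes at most 41.7 mm and 7.16 degrees, less where a joint would pass 70% of its speed; a pose out of reach is approached as far as the arm can. A call is refused whole if a number of a shift passes 0.0417 or a number of a turn 7.16, either way. A call with a gripper value outside its range is refused whole. The fingers move at their own pace and stop on an object; FORCE is the grip in N (left out, the last holds). Time passes only in rows, so rows that do not move let the fingers close. It gives the time, the measured TCP pose, the force, the opening and the grip force at its end, in the units of the state.
- read_state(): the state, without advancing time (a new reading comes with each control period).
- grab_frame(name): name is "scene" or "top"; returns the picture (480x640x3 uint8, red, green, blue); there is no depth.
- calibration(name): a dict with "fov_y" (degrees; the focal length in pixels is half the picture's height over the tangent of half this angle, whatever the lens; pixels are square), "cx", "cy" (the principal point, pixels), "k1" (the pictures are not rectified: a ray, as slopes to the right and down, at radius r is drawn at 1 + k1 r^2 times it, then the intrinsics apply), "R" (3x3) and "t" (3): a world point X has camera coordinates R X + t. Camera axes: x right, y down, z forward; pixel columns grow to the right and rows downward; lengths in m; the calibration is good to about 2 mm. A picture is of the moment at which its call begins. calibration takes no time and is no camera call.
- sign_off(): hands the job in; it is judged then, once.
The state is a dict: "t": time; "joint_pos": joint angles; "dq": joint speeds; "joint_efforts": joint torques, N m; "eef_pos": TCP position; "tcp_rot": TCP orientation; "ft_force": force on the tool from outside, world axes, zero at the start; "torque": the same for the moment, N m; "opening": finger opening in m; "gripper_force": force on a finger pad.
Only numpy, scipy, OpenCV 4.12 (cv2) and the standard library are available. Lean on these libraries where they do the work, as an engineer would, in place of code of your own. Each camera call takes 0.05 s, during which the arm holds its last target. There are 200 camera calls.

## Task

Weigh the little steel pail of brass inserts on the spring balance: lift it by the black grip on top of its handle, bring the peak of the handle over the dip in the balance's hook, and, still holding it, ease it down until the spring alone carries its weight; only then let go, so gently that the hook does not spring up or drop. Do not jerk the hook, force it down to its stop or strike the balance, and disturb neither the mug, the black tape nor the solder reel; leave the pail hanging still on the hook, clear of the table.

Things in the scene. Friction and masses are not known exactly. Their poses are not given: they have to be found in the camera images.
- pail: Steel pail of brass inserts (one rigid body), 71 mm across the rim, 52 mm high. Origin: centre of its underside, z up. A stiff wire handle (wire 6 mm thick) stands in its y-z plane, with a black grip on top (see peak, grip). Its weight differs from run to run and is not told: about 1.8 to 6 N.
- grip (a point): Middle of the black grip block above the peak, 155 mm above the pail's underside, axes as the pail's. The block is 22 mm in x, 14 mm in y, and reaches from 131 to 175 mm above the underside: pinch it across y from above.
- peak (a point): Centre of the handle wire at its peak, 128 mm above the pail's underside. From it the wire slopes down at 43 degrees to both sides (+-34 mm in y), then drops to the rim; the opening under it, seen along the pail's x, is 68 mm wide and 73 mm high. Hung, it rests about 10 mm above hook_seat.
- scale: Spring balance, fixed to the table: blue base 90 x 100 mm, aluminium column of 32 mm diameter up to z 271 mm with a white graduated plate. Origin: on the table at the column's axis. The hook arm points along its -x axis (towards the robot, within 0.4 rad).
- hook_seat (a point): Centre of the steel bar (8 mm thick) at the bottom of the hook arm's dip, 120 mm from the column's axis, 230 mm above the table when unloaded; moves with the hook, axes as the balance's. The dip is 32 mm long, 10 mm deep. The upturned tip's round end is centred 26 mm ahead (-x) and 24 mm above; behind, the bar runs level to the column.
- hook (a joint): How far the hook has sunk, in m: 0 unloaded, 0.105 at its stop. The spring gives evenly, 15.4 mm for each newton hung on it (65 N/m), with no preload; it is lightly damped and bounces for a second or two if released off balance.
- mug: White spotted mug, 82 x 114 x 91 mm, a bystander; origin at the underside's centre.
- tape: Roll of black tape lying flat, 62 x 60 x 19 mm, a bystander; origin at the underside's centre.
- solder_reel: White reel of solder, 77 x 66 x 43 mm, a bystander; origin at its underside.
There are look-alikes about, which are no part of the job. Of the things that look like the pail, the smaller one is meant.

How it is judged (in metres and radians):
On the way, in this order (a step that is already met when the one before it is completed fails the run):
1. the pail is lifted off the table in the fingers (height (world z) of pail above 0.03 m and contact force between the fingers and pail above 0.5 N), for 0.2 s.
2. the handle's peak lies in the dip of the hook, and the hook has sunk at least 15 mm under the load, while the fingers still hold the pail (distance between peak and hook_seat below 0.022 m and value of joint hook above 0.015 m and contact force between the fingers and pail above 0.5 N), for 0.2 s.
At the end, for the whole second after the job is handed in: The pail hangs by its handle in the dip of the hook (peak within 18 mm of hook_seat), the hook sunk more than 15 mm by its weight, its underside more than 10 mm off the table, upright within 0.2 rad, released and still: hook slower than 0.02 m/s, pail slower than 0.04 m/s (distance between peak and hook_seat below 0.018 m and value of joint hook above 0.015 m and height (world z) of pail above 0.01 m and angle between pail's own z axis and vertical below 0.2 rad and contact force between pail and scale above 1 N and velocity of joint hook between -0.02 and 0.02 m/s and linear speed of pail below 0.04 m/s); the robot touches nothing.
It fails at once if the hook springs up or drops faster than 0.10 m/s (velocity of joint hook above 0.1 m/s or velocity of joint hook below -0.1 m/s).
It fails at once if the hook is forced to its stop (sunk more than 102 mm) (value of joint hook above 0.102 m).
It fails at once if the pail is pressed or struck against the balance with more than 15 N (contact force between pail and scale above 15 N).
It fails at once if the robot itself presses on the balance with more than 8 N (contact force between any of the arm, the fingers and scale above 8 N).
It fails at once if the mug, tape or solder reel is moved more than 20 mm (distance of any of mug, tape, solder_reel from where it was at the start of the episode above 0.02 m).
It also fails if it takes over 61 s, if anything falls off the work surface, if the arm or the gripper's body presses on something with over 40 N, if the wrist force passes 120 N, or if a joint passes its speed limit or range.

## Working session

There is one attempt and no reset: what is moved stays moved. The work goes in short steps, Python scripts to look and compute and a shell command to move; the robot and the scene stay as the last step left them, time stands still between calls to the robot, and variables do not carry over. Pictures are saved under pics/ and viewed, at most 10 in all, crops included, and the job is handed in when it is done.

```bash
mkdir -p pics; ls
python3 - <<'E'
from workcell import *
import cv2
for n in("scene","top"):
    cv2.imwrite(f"pics/{n}0.png",grab_frame(n)[:,:,::-1]); c=calibration(n); print(n,c)
s=read_state();print(s)
E
```

```text
pics
scene {'fov_y': 52.59183558517429, 'cx': 322.6452723053743, 'cy': 239.91324915086267, 'k1': -0.012723800915628017, 'R': array([[-0.89166764, -0.4525632 , -0.01074089],
       [-0.33707055,  0.67958115, -0.65157725],
       [ 0.30217919, -0.57736991, -0.75850625]]), 't': array([0.47473968, 0.26232899, 1.33219354])}
top {'fov_y': 48.500819278102284, 'cx': 323.29157949333495, 'cy': 240.5555193385336, 'k1': -0.04510531668897492, 'R': array([[-0.01996013, -0.999788  , -0.00505474],
       [-0.99845653,  0.02019512, -0.05173702],
       [ 0.05182814,  0.00401426, -0.99864795]]), 't': array([0.04719377, 0.5065059 , 1.82102501])}
{'t': 0.1, 'joint_pos': array([69.06857405, 23.94535019, -0.59076016, 92.48169104,  0.26865797,
       63.63923986, -3.03554978]), 'dq': array([-0.04426353, -0.05486026,  0.02511925, -0.10799822, -0.05898569,
        0.02999728,  0.05592806]), 'joint_efforts': array([ 1.39885615e-03, -8.52588129e+01,  6.39605261e-01, -4.26693857e+01,
       -4.89765359e-02,  1.63216470e-02,  1.09006794e-04]), 'eef_pos': array([ 0.19874769, -0.5921671 ,  0.18408268]), 'tcp_rot': array([-1.79935232e+02,  4.25679429e-03,  1.85553597e+01]), 'ft_force': array([ 0.08375638, -0.75958528,  0.4661786 ]), 'torque': array([ 0.03903071,  0.00553692, -0.05539176]), 'gripper_force': 0.0, 'opening': 0.09401428866821895}
```

View pics/scene0.png

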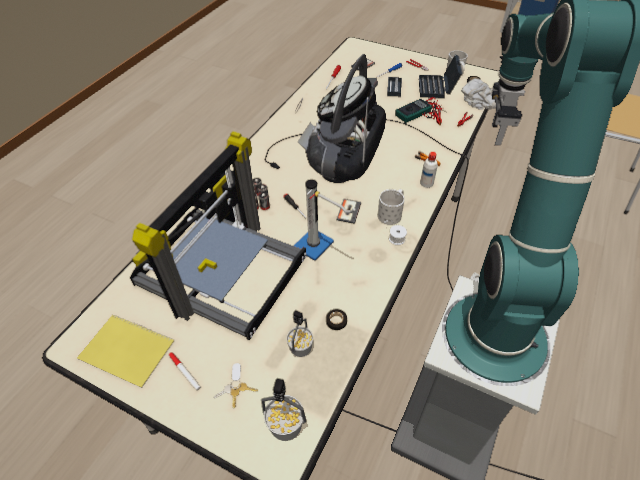

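View pics/top0.png

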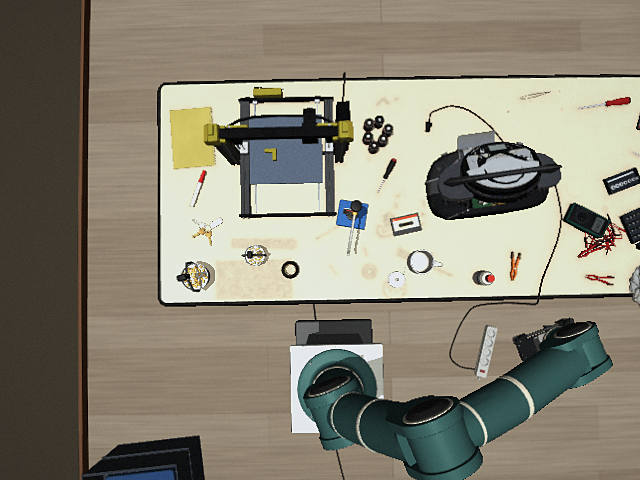

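The scene view shows two pail look-alikes. The smaller is at (300,340), or (256,255) from the top; the larger is at (283,415), or (195,275) from the top. The smaller one is meant. The balance is at (313,215), or (352,212) from the top, with its arm pointing to about (349,250). Next I take close crops.

```bash
cat > h.py <<'E'
import numpy as np, cv2
from workcell import *
def K(n):
    c=calibration(n);f=240/np.tan(np.radians(c["fov_y"]/2));return c,f
def ray(n,u,v):
    c,f=K(n);d=np.array([u-c["cx"],v-c["cy"]])/f;p=d.copy()
    for _ in range(20): p=d/(1+c["k1"]*(p@p))
    r=c["R"].T@np.array([p[0],p[1],1]);return -c["R"].T@c["t"],r/np.linalg.norm(r)
def onz(n,u,v,z):
    o,r=ray(n,u,v);return o+r*(z-o[2])/r[2]
def tri(u,v,u2,v2):
    a,r=ray("scene",u,v);b,s=ray("top",u2,v2)
    t=np.linalg.lstsq(np.c_[r,-s],b-a,rcond=None)[0];p,q=a+r*t[0],b+s*t[1]
    return (p+q)/2,np.linalg.norm(p-q)
def proj(n,X):
    c,f=K(n);x=c["R"]@np.array(X)+c["t"];p=x[:2]/x[2];p=p*(1+c["k1"]*(p@p));return p*f+[c["cx"],c["cy"]]
def crop(n,x,y,w,h,s,im=None):
    im=grab_frame(n) if im is None else im
    return cv2.resize(im[y:y+h,x:x+w,::-1],None,fx=s,fy=s,interpolation=cv2.INTER_CUBIC)
E
python3 - <<'E'
from h import *
s=grab_frame("scene");t=grab_frame("top")
a=np.vstack([np.hstack([crop("",270,300,66,60,6,s),crop("",222,230,66,60,6,t)]),
 np.hstack([crop("",280,170,80,100,3.96*.6,s) if 0 else cv2.resize(crop("",286,172,80,96,1,s),(336,236*1),interpolation=cv2.INTER_CUBIC)[:,:],cv2.resize(crop("",325,190,66,72,1,t),(456,236))])]) if 0 else None
A=np.hstack([crop("",270,300,66,60,6,s),crop("",222,230,66,60,6,t)])
B=np.hstack([crop("",290,175,72,44,5.5,s),crop("",320,190,72,44,5.5,t)])
cv2.imwrite("pics/c1.png",np.vstack([A[:,:792],B[:240,:792]]));print(A.shape,B.shape)
B=np.hstack([crop("",285,170,80,100,5,s),crop("",320,190,72,90,5.5556,t)])
cv2.imwrite("pics/c2.png",B)
E
```

```text
(360, 792, 3) (242, 792, 3)
```

View pics/c1.png

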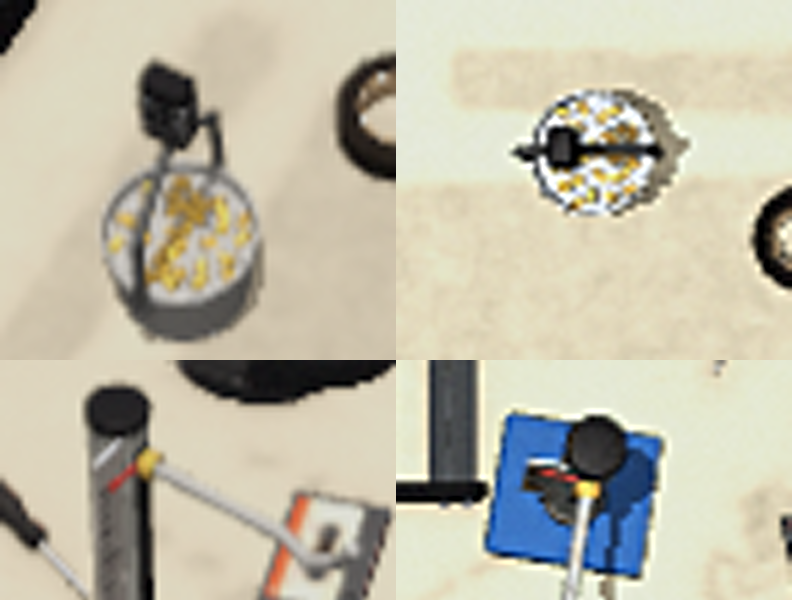

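View pics/c2.png

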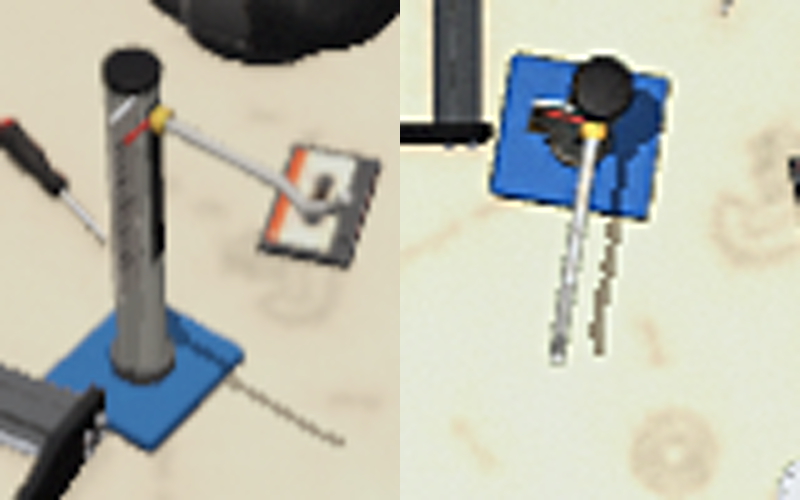

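Run:
```python
from h import *
np.set_printoptions(precision=4,suppress=True)
print("rim c",onz("top",255.7,255.3,.052),onz("scene",300.3,339.2,.052))
print("grip",tri(298,317.5,249.5,254.5),onz("top",249.5,254.5,.175))
print("shoulders",onz("top",243,255.3,.094),onz("top",266.8,255,.094))
print("coltop",onz("top",356.4,205.3,.271),onz("scene",285+131/5,170+70/5,.271),)
c=onz("top",320+193/5.5556,190+130/5.5556,.24);t=onz("top",348.3,253.9,.254)
print("collar,tip",c,t,tri(354.4,210,348.3,253.9))
o=(onz("top",356.4,205.3,.271)+onz("scene",285+131/5,170+70/5,.271))/2
# base corners
for u,v in[(516,55),(668,75),(648,218),(492,195)]: print("base",onz("top",320+(u-400)/5.5556,190+v/5.5556,0.01))
d=t-c;d[2]=0;d/=np.linalg.norm(d);print("yaw",np.degrees(np.arctan2(-d[1],-d[0])),"tip dist",np.linalg.norm((t-o)[:2]))
s=o+.12*d;s[2]=.23;print("seat",s,proj("scene",s),proj("top",s))
for h in(.1,.12,.146): print(h,proj("scene",[*(o+h*d)[:2],.254 if h>.14 else .23]))
```

```text
rim c [0.4602 0.2656 0.052 ] [0.4583 0.2743 0.052 ]
grip (array([0.4605, 0.2719, 0.1543]), np.float64(0.0003151222759437785)) [0.4598 0.2689 0.175 ]
shoulders [0.4599 0.302  0.094 ] [0.4593 0.2235 0.094 ]
coltop [ 0.5968 -0.0644  0.271 ] [ 0.5942 -0.0585  0.271 ]
collar,tip [ 0.5759 -0.0606  0.24  ] [ 0.4535 -0.0378  0.254 ] (array([ 0.4534, -0.038 ,  0.2514]), np.float64(0.00021405505208071807))
base [ 0.6472 -0.0267  0.01  ]
base [ 0.6328 -0.1211  0.01  ]
base [ 0.5437 -0.1065  0.01  ]
base [ 0.56   -0.0099  0.01  ]
yaw -10.556228829648061 tip dist 0.14400377719296642
seat [ 0.4775 -0.0394  0.23  ] [346.2219 212.3077] [348.3252 246.1622]
0.1 [340.2957 209.1524]
0.12 [346.2219 212.3077]
0.146 [354.3779 210.2795]
```

The pail is at about (0.460, 0.268) with yaw near 0. The balance axis is at (0.596, -0.063) with yaw about -10°, which puts the seat at (0.478, -0.042, 0.230). The tip is 0.145 m from the axis against 0.146 m given, and the grip triangulates to z 0.154 against 0.155 m, so both agree. First I rise and square the tool.

```bash
python3 -m crank '[{"tz":-0.04,"az":6.2},{"tz":-0.04,"az":6.2},{"tz":-0.04,"az":6.15},{"tz":-0.04},{"tz":-0.04},{"tz":-0.03},{},{}]' 20
```

```text
invalid input at $[0]: expected keys tx, ty, tz, ax, ay, az, jaw
```

```bash
python3 -m crank '[{"tx":0,"ty":0,"tz":-0.04,"ax":0,"ay":0,"az":6.2,"jaw":0},{"tx":0,"ty":0,"tz":-0.04,"ax":0,"ay":0,"az":6.2,"jaw":0},{"tx":0,"ty":0,"tz":-0.04,"ax":0,"ay":0,"az":6.15,"jaw":0},{"tx":0,"ty":0,"tz":-0.04,"ax":0,"ay":0,"az":0,"jaw":0},{"tx":0,"ty":0,"tz":-0.04,"ax":0,"ay":0,"az":0,"jaw":0},{"tx":0,"ty":0,"tz":-0.03,"ax":0,"ay":0,"az":0,"jaw":0},{"tx":0,"ty":0,"tz":0,"ax":0,"ay":0,"az":0,"jaw":0}]' 20
```

```text
t: 0.78
eef_pos: [0.1993, -0.5936, 0.4211]
tcp_rot: [179.6, -0.2, 0.0]
ft_force: [-0.3, 0.3, 0.1]
opening: 0.0942
gripper_force: 0.0
```

```bash
python3 -m crank '[{"tx":0.032,"ty":-0.025,"tz":0,"ax":0,"ay":0,"az":0,"jaw":0},{"tx":0.032,"ty":-0.025,"tz":0,"ax":0,"ay":0,"az":0,"jaw":0},{"tx":0.032,"ty":-0.025,"tz":0,"ax":0,"ay":0,"az":0,"jaw":0},{"tx":0.032,"ty":-0.025,"tz":0,"ax":0,"ay":0,"az":0,"jaw":0},{"tx":0.032,"ty":-0.025,"tz":0,"ax":0,"ay":0,"az":0,"jaw":0},{"tx":0.032,"ty":-0.025,"tz":0,"ax":0,"ay":0,"az":0,"jaw":0},{"tx":0.032,"ty":-0.025,"tz":0,"ax":0,"ay":0,"az":0,"jaw":0},{"tx":0.032,"ty":-0.025,"tz":0,"ax":0,"ay":0,"az":0,"jaw":0}]'
python3 -m crank '[{"tx":0,"ty":-0.041,"tz":0,"ax":0,"ay":0,"az":0,"jaw":0},{"tx":0,"ty":-0.041,"tz":0,"ax":0,"ay":0,"az":0,"jaw":0},{"tx":0,"ty":-0.041,"tz":0,"ax":0,"ay":0,"az":0,"jaw":0},{"tx":0,"ty":-0.041,"tz":0,"ax":0,"ay":0,"az":0,"jaw":0},{"tx":0,"ty":-0.041,"tz":0,"ax":0,"ay":0,"az":0,"jaw":0},{"tx":0,"ty":-0.041,"tz":0,"ax":0,"ay":0,"az":0,"jaw":0},{"tx":0,"ty":-0.041,"tz":0,"ax":0,"ay":0,"az":0,"jaw":0},{"tx":0,"ty":-0.041,"tz":0,"ax":0,"ay":0,"az":0,"jaw":0}]'
python3 -m crank '[{"tx":0,"ty":-0.041,"tz":0,"ax":0,"ay":0,"az":0,"jaw":0},{"tx":0,"ty":-0.041,"tz":0,"ax":0,"ay":0,"az":0,"jaw":0},{"tx":0,"ty":-0.041,"tz":0,"ax":0,"ay":0,"az":0,"jaw":0},{"tx":0,"ty":-0.041,"tz":0,"ax":0,"ay":0,"az":0,"jaw":0},{"tx":0,"ty":-0.041,"tz":0,"ax":0,"ay":0,"az":0,"jaw":0},{"tx":0,"ty":-0.041,"tz":0,"ax":0,"ay":0,"az":0,"jaw":0},{"tx":0,"ty":0,"tz":0,"ax":0,"ay":0,"az":0,"jaw":0},{"tx":0,"ty":0,"tz":0,"ax":0,"ay":0,"az":0,"jaw":0}]'
```

```text
t: 1.45
eef_pos: [0.4561, -0.3909, 0.4146]
tcp_rot: [-180.0, 0.0, -0.0]
ft_force: [0.9, -0.9, 0.6]
opening: 0.0941
gripper_force: 0.0
t: 2.12
eef_pos: [0.4542, -0.0625, 0.4146]
tcp_rot: [180.0, -0.0, -0.0]
ft_force: [0.8, -0.3, 0.4]
opening: 0.0939
gripper_force: 0.0
t: 2.78
eef_pos: [0.4542, 0.1834, 0.4143]
tcp_rot: [-180.0, 0.0, 0.2]
ft_force: [0.1, -0.4, 0.0]
opening: 0.094
gripper_force: 0.0
```

```bash
python3 -m crank '[{"tx":0.003,"ty":-0.04,"tz":0,"ax":0,"ay":0,"az":0,"jaw":0},{"tx":0.003,"ty":-0.04,"tz":0,"ax":0,"ay":0,"az":0,"jaw":0},{"tx":0,"ty":-0.004,"tz":0.03,"ax":0,"ay":0,"az":0,"jaw":0},{"tx":0,"ty":0,"tz":0.04,"ax":0,"ay":0,"az":0,"jaw":0},{"tx":0,"ty":0,"tz":0.04,"ax":0,"ay":0,"az":0,"jaw":0},{"tx":0,"ty":0,"tz":0.04,"ax":0,"ay":0,"az":0,"jaw":0},{"tx":0,"ty":0,"tz":0.03,"ax":0,"ay":0,"az":0,"jaw":0},{"tx":0,"ty":0,"tz":0,"ax":0,"ay":0,"az":0,"jaw":0}]'
python3 - <<'E'
from h import *
A=np.hstack([crop("scene",260,270,80,90,5),crop("top",222,220,72,81,5.5556)])
cv2.imwrite("pics/c3.png",A); print(read_state()["eef_pos"])
E
```

```text
t: 3.45
eef_pos: [0.4591, 0.2625, 0.2294]
tcp_rot: [179.8, 0.4, -0.1]
ft_force: [-0.3, -0.7, -0.2]
opening: 0.0936
gripper_force: 0.0
[0.46117381 0.26473346 0.2353077 ]
```

View pics/c3.png

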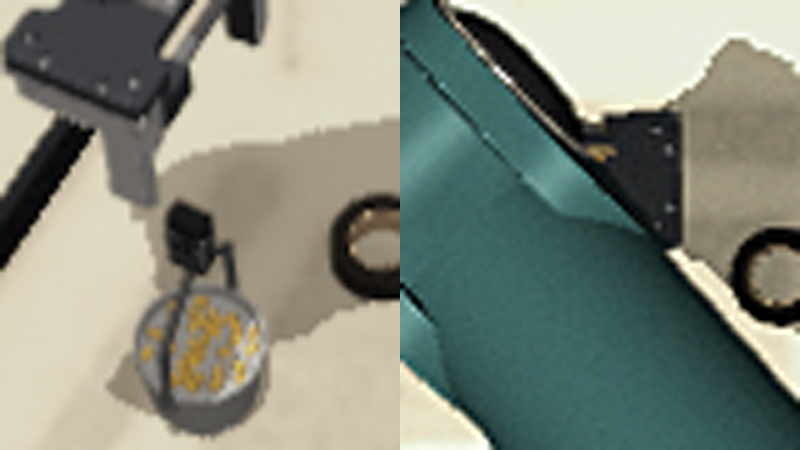

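The left finger is at crop (130,190) and the grip at (190,238). The gripper sits squarely over the grip, so I go down and close.

```bash
python3 -m crank '[{"tx":0,"ty":-0.002,"tz":0.03,"ax":0,"ay":0,"az":0,"jaw":0},{"tx":0,"ty":0,"tz":0.03,"ax":0,"ay":0,"az":0,"jaw":0},{"tx":0,"ty":0,"tz":0.02,"ax":0,"ay":0,"az":0,"jaw":0},{"tx":0,"ty":0,"tz":0.015,"ax":0,"ay":0,"az":0,"jaw":0},{"tx":0,"ty":0,"tz":0,"ax":0,"ay":0,"az":0,"jaw":0},{"tx":0,"ty":0,"tz":0,"ax":0,"ay":0,"az":0,"jaw":0},{"tx":0,"ty":0,"tz":0,"ax":0,"ay":0,"az":0,"jaw":0.4}]' 20
python3 -m crank '[{"tx":0,"ty":0,"tz":0,"ax":0,"ay":0,"az":0,"jaw":0.7},{"tx":0,"ty":0,"tz":0,"ax":0,"ay":0,"az":0,"jaw":0.75},{"tx":0,"ty":0,"tz":0,"ax":0,"ay":0,"az":0,"jaw":0.8},{"tx":0,"ty":0,"tz":0,"ax":0,"ay":0,"az":0,"jaw":0.85},{"tx":0,"ty":0,"tz":0,"ax":0,"ay":0,"az":0,"jaw":0.9},{"tx":0,"ty":0,"tz":0,"ax":0,"ay":0,"az":0,"jaw":1},{"tx":0,"ty":0,"tz":0,"ax":0,"ay":0,"az":0,"jaw":1},{"tx":0,"ty":0,"tz":0,"ax":0,"ay":0,"az":0,"jaw":1}]'
```

```text
t: 4.13
eef_pos: [0.4621, 0.268, 0.142]
tcp_rot: [-179.9, -0.2, -0.0]
ft_force: [-0.0, 0.0, 0.8]
opening: 0.0898
gripper_force: 0.0
t: 4.8
eef_pos: [0.4608, 0.2675, 0.1396]
tcp_rot: [-180.0, 0.0, 0.0]
ft_force: [-0.1, 0.6, -0.9]
opening: 0.0375
gripper_force: 0.0
```

```bash
python3 -m crank '[{"tx":0,"ty":0,"tz":0,"ax":0,"ay":0,"az":0,"jaw":1},{"tx":0,"ty":0,"tz":0,"ax":0,"ay":0,"az":0,"jaw":1},{"tx":0,"ty":0,"tz":0,"ax":0,"ay":0,"az":0,"jaw":1},{"tx":0,"ty":0,"tz":0,"ax":0,"ay":0,"az":0,"jaw":1},{"tx":0,"ty":0,"tz":0,"ax":0,"ay":0,"az":0,"jaw":1},{"tx":0,"ty":0,"tz":0,"ax":0,"ay":0,"az":0,"jaw":1},{"tx":0,"ty":0,"tz":0,"ax":0,"ay":0,"az":0,"jaw":1},{"tx":0,"ty":0,"tz":0,"ax":0,"ay":0,"az":0,"jaw":1}]' 25
```

```text
t: 5.47
eef_pos: [0.4609, 0.2677, 0.1397]
tcp_rot: [-180.0, -0.0, 0.0]
ft_force: [-0.4, 2.0, 0.1]
opening: 0.0136
gripper_force: 25.0
```

```bash
python3 -m crank '[{"tx":0,"ty":0,"tz":-0.008,"ax":0,"ay":0,"az":0,"jaw":1},{"tx":0,"ty":0,"tz":-0.02,"ax":0,"ay":0,"az":0,"jaw":1},{"tx":0,"ty":0,"tz":-0.026,"ax":0,"ay":0,"az":0,"jaw":1},{"tx":0,"ty":0,"tz":-0.026,"ax":0,"ay":0,"az":0,"jaw":1},{"tx":0,"ty":0,"tz":-0.026,"ax":0,"ay":0,"az":0,"jaw":1},{"tx":0,"ty":0,"tz":-0.024,"ax":0,"ay":0,"az":0,"jaw":1},{"tx":0,"ty":0,"tz":-0.015,"ax":0,"ay":0,"az":0,"jaw":1},{"tx":0,"ty":0,"tz":-0.005,"ax":0,"ay":0,"az":0,"jaw":1}]'
python3 -m crank '[{"tx":0,"ty":0,"tz":0,"ax":0,"ay":0,"az":0,"jaw":1},{"tx":0,"ty":0,"tz":0,"ax":0,"ay":0,"az":0,"jaw":1},{"tx":0,"ty":0,"tz":0,"ax":0,"ay":0,"az":0,"jaw":1},{"tx":0,"ty":0,"tz":0,"ax":0,"ay":0,"az":0,"jaw":1},{"tx":0,"ty":0,"tz":0,"ax":0,"ay":0,"az":0,"jaw":1},{"tx":0,"ty":0,"tz":0,"ax":0,"ay":0,"az":0,"jaw":1}]'
```

```text
t: 6.13
eef_pos: [0.4612, 0.2676, 0.2921]
tcp_rot: [-180.0, -0.1, -0.0]
ft_force: [-0.6, -0.4, -5.6]
opening: 0.014
gripper_force: 25.0
t: 6.63
eef_pos: [0.4606, 0.2674, 0.2891]
tcp_rot: [180.0, 0.1, 0.0]
ft_force: [0.6, -0.2, -5.1]
opening: 0.0138
gripper_force: 24.9
```

```bash
python3 -m crank '[{"tx":-0.006,"ty":0.01,"tz":0,"ax":0,"ay":0,"az":0,"jaw":1},{"tx":-0.006,"ty":0.02,"tz":0,"ax":0,"ay":0,"az":0,"jaw":1},{"tx":-0.006,"ty":0.025,"tz":0,"ax":0,"ay":0,"az":0,"jaw":1},{"tx":-0.006,"ty":0.025,"tz":0,"ax":0,"ay":0,"az":0,"jaw":1},{"tx":-0.006,"ty":0.025,"tz":0,"ax":0,"ay":0,"az":0,"jaw":1},{"tx":-0.006,"ty":0.025,"tz":0,"ax":0,"ay":0,"az":0,"jaw":1},{"tx":-0.006,"ty":0.025,"tz":0,"ax":0,"ay":0,"az":0,"jaw":1},{"tx":-0.005,"ty":0.025,"tz":0,"ax":0,"ay":0,"az":0,"jaw":1}]'
python3 -m crank '[{"tx":0,"ty":0.025,"tz":0,"ax":0,"ay":0,"az":0,"jaw":1},{"tx":0,"ty":0.025,"tz":0,"ax":0,"ay":0,"az":0,"jaw":1},{"tx":0,"ty":0.025,"tz":0,"ax":0,"ay":0,"az":0,"jaw":1},{"tx":0,"ty":0.023,"tz":0,"ax":0,"ay":0,"az":0,"jaw":1},{"tx":0,"ty":0.015,"tz":0,"ax":0,"ay":0,"az":0,"jaw":1},{"tx":0,"ty":0.005,"tz":0,"ax":0,"ay":0,"az":0,"jaw":1},{"tx":0,"ty":0,"tz":0,"ax":0,"ay":0,"az":0,"jaw":1}]'
python3 -m crank '[{"tx":0,"ty":0,"tz":0,"ax":0,"ay":0,"az":2.2,"jaw":1},{"tx":0,"ty":0,"tz":0,"ax":0,"ay":0,"az":3,"jaw":1},{"tx":0,"ty":0,"tz":0,"ax":0,"ay":0,"az":3,"jaw":1},{"tx":0,"ty":0,"tz":0,"ax":0,"ay":0,"az":2,"jaw":1},{"tx":0,"ty":0,"tz":0,"ax":0,"ay":0,"az":0,"jaw":1},{"tx":0,"ty":0,"tz":0,"ax":0,"ay":0,"az":0,"jaw":1},{"tx":0,"ty":0,"tz":0,"ax":0,"ay":0,"az":0,"jaw":1}]'
python3 - <<'E'
from h import *
A=np.hstack([crop("scene",290,150,100,112,4),crop("top",310,200,72,81,5.5556)[:448]])
cv2.imwrite("pics/c4.png",A); p=read_state()["eef_pos"];print(p)
pk=p-[0,0,.0117];print("peak pred",proj("scene",pk),proj("top",pk+[0,0,.047]))
E
```

```text
t: 7.3
eef_pos: [0.4129, 0.0861, 0.2896]
tcp_rot: [180.0, -0.0, -0.0]
ft_force: [1.4, -0.2, -6.4]
opening: 0.0141
gripper_force: 24.9
t: 7.88
eef_pos: [0.4135, -0.0314, 0.2895]
tcp_rot: [-180.0, 0.0, -0.1]
ft_force: [0.0, -0.2, -6.0]
opening: 0.0135
gripper_force: 25.0
t: 8.47
eef_pos: [0.4138, -0.03, 0.2896]
tcp_rot: [-180.0, 0.0, -10.1]
ft_force: [-0.2, 0.4, -5.7]
opening: 0.0135
gripper_force: 25.0
[ 0.41380882 -0.03021018  0.28964212]
peak pred [367.38756787 209.64170442] [346.97790969 267.19627725]
```

View pics/c4.png

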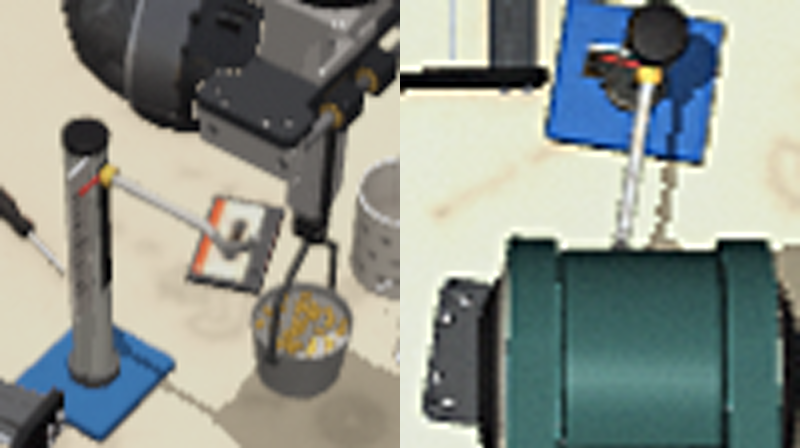

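The pail hangs straight in front of the hook tip. The peak is at about (367,209), as predicted, and the hook tip at about (354,210). Next I thread the hook along tool x.

```bash
python3 -m crank '[{"tx":0.005,"ty":0,"tz":0,"ax":0,"ay":0,"az":0,"jaw":1},{"tx":0.01,"ty":0,"tz":0,"ax":0,"ay":0,"az":0,"jaw":1},{"tx":0.012,"ty":0,"tz":0,"ax":0,"ay":0,"az":0,"jaw":1},{"tx":0.012,"ty":0,"tz":0,"ax":0,"ay":0,"az":0,"jaw":1},{"tx":0.012,"ty":0,"tz":0,"ax":0,"ay":0,"az":0,"jaw":1},{"tx":0.01,"ty":0,"tz":0,"ax":0,"ay":0,"az":0,"jaw":1},{"tx":0.004,"ty":0,"tz":0,"ax":0,"ay":0,"az":0,"jaw":1},{"tx":0,"ty":0,"tz":0,"ax":0,"ay":0,"az":0,"jaw":1}]'
python3 -m crank '[{"tx":0,"ty":0,"tz":0,"ax":0,"ay":0,"az":0,"jaw":1},{"tx":0,"ty":0,"tz":0,"ax":0,"ay":0,"az":0,"jaw":1},{"tx":0,"ty":0,"tz":0,"ax":0,"ay":0,"az":0,"jaw":1},{"tx":0,"ty":0,"tz":0,"ax":0,"ay":0,"az":0,"jaw":1}]'
python3 - <<'E'
from h import *
A=np.hstack([crop("scene",310,170,70,90,6.6667),crop("top",330,200,48,90,6.6667)])
cv2.imwrite("pics/c5.png",A); p=read_state()["eef_pos"];print(p)
pk=p-[0,0,.0117];print("peak pred",proj("scene",pk))
E
```

```text
t: 9.23
eef_pos: [0.4785, -0.0421, 0.2892]
tcp_rot: [-180.0, 0.1, -10.2]
ft_force: [0.4, -0.1, -6.9]
opening: 0.0139
gripper_force: 25.0
t: 9.57
eef_pos: [0.4776, -0.042, 0.2898]
tcp_rot: [180.0, -0.0, -10.2]
ft_force: [-0.3, -0.6, -6.2]
opening: 0.0134
gripper_force: 25.0
[ 0.47765629 -0.04196903  0.2898104 ]
peak pred [347.05663527 199.09681881]
```

View pics/c5.png

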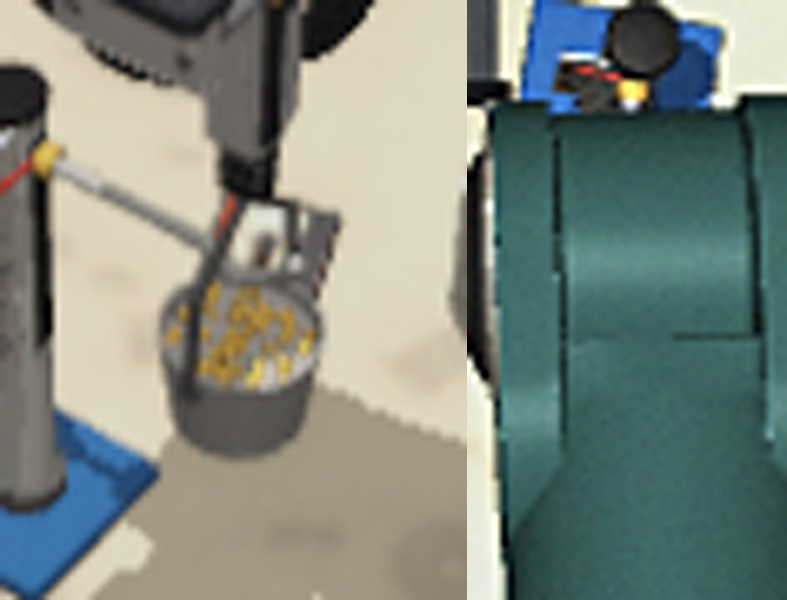

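The hook arm runs through the handle opening, with the peak above the dip, so I lower slowly.

```bash
python3 -m crank '[{"tx":0,"ty":0,"tz":0.003,"ax":0,"ay":0,"az":0,"jaw":1},{"tx":0,"ty":0,"tz":0.006,"ax":0,"ay":0,"az":0,"jaw":1},{"tx":0,"ty":0,"tz":0.006,"ax":0,"ay":0,"az":0,"jaw":1},{"tx":0,"ty":0,"tz":0.006,"ax":0,"ay":0,"az":0,"jaw":1},{"tx":0,"ty":0,"tz":0.004,"ax":0,"ay":0,"az":0,"jaw":1},{"tx":0,"ty":0,"tz":0.002,"ax":0,"ay":0,"az":0,"jaw":1},{"tx":0,"ty":0,"tz":0.002,"ax":0,"ay":0,"az":0,"jaw":1},{"tx":0,"ty":0,"tz":0.002,"ax":0,"ay":0,"az":0,"jaw":1}]'
for i in 1 2 3; do python3 -m crank '[{"tx":0,"ty":0,"tz":0.002,"ax":0,"ay":0,"az":0,"jaw":1},{"tx":0,"ty":0,"tz":0.002,"ax":0,"ay":0,"az":0,"jaw":1},{"tx":0,"ty":0,"tz":0.002,"ax":0,"ay":0,"az":0,"jaw":1},{"tx":0,"ty":0,"tz":0.002,"ax":0,"ay":0,"az":0,"jaw":1},{"tx":0,"ty":0,"tz":0.002,"ax":0,"ay":0,"az":0,"jaw":1},{"tx":0,"ty":0,"tz":0.002,"ax":0,"ay":0,"az":0,"jaw":1},{"tx":0,"ty":0,"tz":0.002,"ax":0,"ay":0,"az":0,"jaw":1},{"tx":0,"ty":0,"tz":0.002,"ax":0,"ay":0,"az":0,"jaw":1}]'; done
```

```text
t: 10.33
eef_pos: [0.4779, -0.042, 0.2585]
tcp_rot: [-180.0, -0.0, -10.2]
ft_force: [-0.6, -0.9, -5.9]
opening: 0.0136
gripper_force: 25.0
t: 11.0
eef_pos: [0.4778, -0.042, 0.2425]
tcp_rot: [-180.0, -0.0, -10.2]
ft_force: [0.0, -0.2, -4.9]
opening: 0.0138
gripper_force: 25.0
t: 11.67
eef_pos: [0.4779, -0.042, 0.2265]
tcp_rot: [-180.0, -0.0, -10.2]
ft_force: [1.2, 0.5, -3.9]
opening: 0.014
gripper_force: 25.0
t: 12.33
eef_pos: [0.4778, -0.042, 0.2105]
tcp_rot: [-180.0, -0.0, -10.2]
ft_force: [0.3, -0.4, -3.4]
opening: 0.0135
gripper_force: 25.0
```

```bash
for i in 1 2; do python3 -m crank '[{"tx":0,"ty":0,"tz":0.002,"ax":0,"ay":0,"az":0,"jaw":1},{"tx":0,"ty":0,"tz":0.002,"ax":0,"ay":0,"az":0,"jaw":1},{"tx":0,"ty":0,"tz":0.002,"ax":0,"ay":0,"az":0,"jaw":1},{"tx":0,"ty":0,"tz":0.002,"ax":0,"ay":0,"az":0,"jaw":1},{"tx":0,"ty":0,"tz":0.002,"ax":0,"ay":0,"az":0,"jaw":1},{"tx":0,"ty":0,"tz":0.002,"ax":0,"ay":0,"az":0,"jaw":1},{"tx":0,"ty":0,"tz":0.002,"ax":0,"ay":0,"az":0,"jaw":1},{"tx":0,"ty":0,"tz":0.002,"ax":0,"ay":0,"az":0,"jaw":1}]'; done
python3 - <<'E'
from h import *
F=[]
for i in range(30):
    im=grab_frame("scene");s=read_state();F.append([*s["ft_force"],*s["torque"]])
F=np.array(F);print(s["t"],s["eef_pos"],F.mean(0).round(2),F.std(0).round(2))
cv2.imwrite("pics/c6.png",crop("",300,160,80,90,6.6,im))
E
```

```text
t: 13.0
eef_pos: [0.4779, -0.042, 0.1945]
tcp_rot: [-180.0, -0.0, -10.2]
ft_force: [0.6, -0.3, -2.0]
opening: 0.0142
gripper_force: 25.0
t: 13.67
eef_pos: [0.4778, -0.042, 0.1785]
tcp_rot: [-180.0, 0.0, -10.2]
ft_force: [1.0, 0.2, -1.0]
opening: 0.0137
gripper_force: 25.0
15.1667 [ 0.47781027 -0.04200957  0.17864674] [ 0.83  0.13 -1.03  0.08 -0.19 -0.01] [0.44 0.46 0.53 0.03 0.05 0.02]
```

View pics/c6.png

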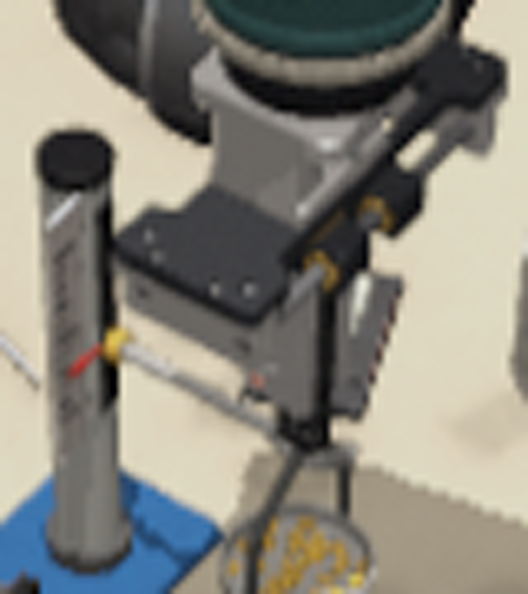

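The force agrees with the spring: it is sunk about 73 mm (4.75 N), with about 1.0 N left in the fingers. The sideways 0.8 N suggests the wire sits about 3 mm towards the tip, so I ease it over and go on down.

```bash
python3 -m crank '[{"tx":0.0005,"ty":0,"tz":0.001,"ax":0,"ay":0,"az":0,"jaw":1},{"tx":0.0005,"ty":0,"tz":0.001,"ax":0,"ay":0,"az":0,"jaw":1},{"tx":0.0005,"ty":0,"tz":0.001,"ax":0,"ay":0,"az":0,"jaw":1},{"tx":0.0005,"ty":0,"tz":0.001,"ax":0,"ay":0,"az":0,"jaw":1},{"tx":0.0005,"ty":0,"tz":0.001,"ax":0,"ay":0,"az":0,"jaw":1},{"tx":0,"ty":0,"tz":0.001,"ax":0,"ay":0,"az":0,"jaw":1},{"tx":0,"ty":0,"tz":0.001,"ax":0,"ay":0,"az":0,"jaw":1},{"tx":0,"ty":0,"tz":0.001,"ax":0,"ay":0,"az":0,"jaw":1}]'
python3 -m crank '[{"tx":0,"ty":0,"tz":0.001,"ax":0,"ay":0,"az":0,"jaw":1},{"tx":0,"ty":0,"tz":0.001,"ax":0,"ay":0,"az":0,"jaw":1},{"tx":0,"ty":0,"tz":0.001,"ax":0,"ay":0,"az":0,"jaw":1},{"tx":0,"ty":0,"tz":0.001,"ax":0,"ay":0,"az":0,"jaw":1}]'
cat > avg.py <<'E'
from h import *
F=[]
for i in range(40):
    im=grab_frame("scene");s=read_state();F.append([*s["ft_force"],*s["torque"]])
F=np.array(F);print(s["t"],s["eef_pos"].round(4),F.mean(0).round(2),s["opening"],s["gripper_force"])
E
python3 avg.py
```

```text
t: 15.83
eef_pos: [0.4795, -0.0423, 0.1702]
tcp_rot: [180.0, 0.1, -10.2]
ft_force: [-5.1, 1.4, -0.9]
opening: 0.0133
gripper_force: 25.0
t: 16.17
eef_pos: [0.4795, -0.0423, 0.1662]
tcp_rot: [180.0, 0.1, -10.2]
ft_force: [-5.1, 2.1, -0.0]
opening: 0.0135
gripper_force: 25.0
18.1667 [ 0.4796 -0.0423  0.1663] [-5.28  1.69 -0.22  0.52  1.5   0.  ] 0.01398634740388194 24.997238516807556
```

```bash
python3 -m crank '[{"tx":-0.0005,"ty":0,"tz":0,"ax":0,"ay":0,"az":0,"jaw":1},{"tx":-0.0005,"ty":0,"tz":0,"ax":0,"ay":0,"az":0,"jaw":1},{"tx":-0.0005,"ty":0,"tz":0,"ax":0,"ay":0,"az":0,"jaw":1},{"tx":-0.0005,"ty":0,"tz":0,"ax":0,"ay":0,"az":0,"jaw":1},{"tx":0,"ty":0,"tz":0,"ax":0,"ay":0,"az":0,"jaw":1}]'
python3 avg.py
```

```text
t: 18.58
eef_pos: [0.4788, -0.0421, 0.1669]
tcp_rot: [-180.0, -0.1, -10.2]
ft_force: [1.2, -0.6, 0.2]
opening: 0.0139
gripper_force: 25.0
20.5833 [ 0.4783 -0.0421  0.1667] [ 3.41  0.27 -0.31  0.08 -0.95 -0.  ] 0.013602784259427552 24.997845590114594
```

```bash
python3 -m crank '[{"tx":0.0004,"ty":0,"tz":0,"ax":0,"ay":0,"az":0,"jaw":1},{"tx":0.0004,"ty":0,"tz":0,"ax":0,"ay":0,"az":0,"jaw":1},{"tx":0,"ty":0,"tz":0,"ax":0,"ay":0,"az":0,"jaw":1}]'
python3 avg.py
```

```text
t: 20.83
eef_pos: [0.4787, -0.0422, 0.1664]
tcp_rot: [180.0, 0.1, -10.2]
ft_force: [2.4, 1.7, 0.2]
opening: 0.0137
gripper_force: 25.0
22.8333 [ 0.479  -0.0422  0.1666] [-0.76  1.05 -0.3   0.35  0.23  0.01] 0.013951258442214542 24.997779428958893
```

```bash
python3 -m crank '[{"tx":0,"ty":0,"tz":0.001,"ax":0,"ay":0,"az":0,"jaw":1},{"tx":0,"ty":0,"tz":0.001,"ax":0,"ay":0,"az":0,"jaw":1},{"tx":0,"ty":0,"tz":0.001,"ax":0,"ay":0,"az":0,"jaw":1},{"tx":0,"ty":0,"tz":0.001,"ax":0,"ay":0,"az":0,"jaw":1},{"tx":0,"ty":0,"tz":0.0005,"ax":0,"ay":0,"az":0,"jaw":1},{"tx":0,"ty":0,"tz":0,"ax":0,"ay":0,"az":0,"jaw":1}]'
python3 avg.py
```

```text
t: 23.33
eef_pos: [0.4791, -0.0422, 0.162]
tcp_rot: [-180.0, 0.0, -10.2]
ft_force: [-1.7, 2.3, -0.4]
opening: 0.0133
gripper_force: 25.0
25.3333 [ 0.4791 -0.0422  0.1621] [-1.57  1.16  0.05  0.37  0.51  0.01] 0.01372297096233468 24.998067319393158
```

```bash
python3 -m crank '[{"tx":-0.0003,"ty":-0.0003,"tz":0,"ax":0,"ay":0,"az":0,"jaw":1},{"tx":0,"ty":0,"tz":0,"ax":0,"ay":0,"az":0,"jaw":1},{"tx":0,"ty":0,"tz":0,"ax":0,"ay":0,"az":0,"jaw":1}]' 12
python3 -m crank '[{"tx":0,"ty":0,"tz":0,"ax":0,"ay":0,"az":0,"jaw":1},{"tx":0,"ty":0,"tz":0,"ax":0,"ay":0,"az":0,"jaw":1},{"tx":0,"ty":0,"tz":0,"ax":0,"ay":0,"az":0,"jaw":1}]' 6
python3 avg.py
```

```text
t: 25.58
eef_pos: [0.479, -0.0421, 0.1622]
tcp_rot: [180.0, -0.0, -10.2]
ft_force: [-0.9, -0.9, -0.2]
opening: 0.0137
gripper_force: 12.0
t: 25.83
eef_pos: [0.4789, -0.042, 0.1622]
tcp_rot: [180.0, -0.0, -10.2]
ft_force: [-0.8, -0.7, 0.1]
opening: 0.0141
gripper_force: 6.0Traceback (most recent call last):
  File "avg.py", line 4, in <module>
    im=grab_frame("scene");s=read_state();F.append([*s["ft_force"],*s["torque"]])
ValueError: 200 camera calls are used up
```

The camera calls are used up, but the force readings are enough: the load is balanced and the side forces are small. I now drop the grip to its minimum and open slightly.

```bash
python3 -m crank '[{"tx":0,"ty":0,"tz":0,"ax":0,"ay":0,"az":0,"jaw":1},{"tx":0,"ty":0,"tz":0,"ax":0,"ay":0,"az":0,"jaw":1},{"tx":0,"ty":0,"tz":0,"ax":0,"ay":0,"az":0,"jaw":1},{"tx":0,"ty":0,"tz":0,"ax":0,"ay":0,"az":0,"jaw":1}]' 3
python3 -m crank '[{"tx":0,"ty":0,"tz":0,"ax":0,"ay":0,"az":0,"jaw":0.82},{"tx":0,"ty":0,"tz":0,"ax":0,"ay":0,"az":0,"jaw":0.8},{"tx":0,"ty":0,"tz":0,"ax":0,"ay":0,"az":0,"jaw":0.76},{"tx":0,"ty":0,"tz":0,"ax":0,"ay":0,"az":0,"jaw":0.72},{"tx":0,"ty":0,"tz":0,"ax":0,"ay":0,"az":0,"jaw":0.68},{"tx":0,"ty":0,"tz":0,"ax":0,"ay":0,"az":0,"jaw":0.64},{"tx":0,"ty":0,"tz":0,"ax":0,"ay":0,"az":0,"jaw":0.6},{"tx":0,"ty":0,"tz":0,"ax":0,"ay":0,"az":0,"jaw":0.56}]'
python3 -m crank '[{"tx":0,"ty":0,"tz":0,"ax":0,"ay":0,"az":0,"jaw":0.5},{"tx":0,"ty":0,"tz":0,"ax":0,"ay":0,"az":0,"jaw":0.4},{"tx":0,"ty":0,"tz":0,"ax":0,"ay":0,"az":0,"jaw":0.35},{"tx":0,"ty":0,"tz":0,"ax":0,"ay":0,"az":0,"jaw":0.35},{"tx":0,"ty":0,"tz":0,"ax":0,"ay":0,"az":0,"jaw":0.35},{"tx":0,"ty":0,"tz":0,"ax":0,"ay":0,"az":0,"jaw":0.35}]'
```

```text
t: 26.17
eef_pos: [0.4789, -0.0419, 0.1622]
tcp_rot: [-180.0, -0.0, -10.2]
ft_force: [0.0, -0.8, 0.1]
opening: 0.014
gripper_force: 3.0
t: 26.83
eef_pos: [0.4789, -0.0418, 0.1622]
tcp_rot: [-180.0, 0.0, -10.2]
ft_force: [-0.1, 0.1, -0.9]
opening: 0.0403
gripper_force: 0.0
t: 27.33
eef_pos: [0.4789, -0.0419, 0.1622]
tcp_rot: [-180.0, 0.0, -10.2]
ft_force: [-0.4, 0.7, -0.5]
opening: 0.061
gripper_force: 0.0
```

```bash
python3 -m crank '[{"tx":0,"ty":0,"tz":-0.004,"ax":0,"ay":0,"az":0,"jaw":0.35},{"tx":0,"ty":0,"tz":-0.01,"ax":0,"ay":0,"az":0,"jaw":0.35},{"tx":0,"ty":0,"tz":-0.02,"ax":0,"ay":0,"az":0,"jaw":0.35},{"tx":0,"ty":0,"tz":-0.025,"ax":0,"ay":0,"az":0,"jaw":0.35},{"tx":0,"ty":0,"tz":-0.025,"ax":0,"ay":0,"az":0,"jaw":0.35},{"tx":0,"ty":0,"tz":-0.025,"ax":0,"ay":0,"az":0,"jaw":0.35},{"tx":0,"ty":0,"tz":-0.02,"ax":0,"ay":0,"az":0,"jaw":0.35},{"tx":0,"ty":0,"tz":-0.01,"ax":0,"ay":0,"az":0,"jaw":0.35}]'
for i in 1 2 3 4 5 6 7 8; do python3 -m crank '[{"tx":0,"ty":0,"tz":0,"ax":0,"ay":0,"az":0,"jaw":0.35},{"tx":0,"ty":0,"tz":0,"ax":0,"ay":0,"az":0,"jaw":0.35},{"tx":0,"ty":0,"tz":0,"ax":0,"ay":0,"az":0,"jaw":0.35},{"tx":0,"ty":0,"tz":0,"ax":0,"ay":0,"az":0,"jaw":0.35},{"tx":0,"ty":0,"tz":0,"ax":0,"ay":0,"az":0,"jaw":0.35},{"tx":0,"ty":0,"tz":0,"ax":0,"ay":0,"az":0,"jaw":0.35},{"tx":0,"ty":0,"tz":0,"ax":0,"ay":0,"az":0,"jaw":0.35},{"tx":0,"ty":0,"tz":0,"ax":0,"ay":0,"az":0,"jaw":0.35}]' >o.txt; done; cat o.txt
python3 -c "from workcell import sign_off;print(sign_off())"
```

```text
t: 28.0
eef_pos: [0.4796, -0.0418, 0.3045]
tcp_rot: [-180.0, -0.2, -10.2]
ft_force: [0.5, 0.3, -0.2]
opening: 0.0613
gripper_force: 0.0
t: 33.33
eef_pos: [0.4789, -0.0419, 0.3012]
tcp_rot: [-180.0, 0.0, -10.2]
ft_force: [-0.1, 0.2, 0.6]
opening: 0.0612
gripper_force: 0.0
the job is handed in; nothing more can be done
None
```

I hung the pail (about 5.8 N by the wrist force) on the balance hook, released it with the spring carrying its full weight, and handed the job in at about 33 s; with the 200 camera calls used up before the release, I confirmed the final hang only by the force readings and saw no verdict.

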